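# Wiggle the loose stamp handle and set the stamp aside

## Robot

A 6-joint arm with a two-finger parallel gripper is mounted at the origin on a cart in front of the work surface, level with it; the furniture and walls round the work are solid. World frame = base frame: x ahead of the robot, y to its left, z up, the work surface at z = 0. Lengths are in m, angles in rad, forces in N, time in s.
With the tool pointing down it reaches from about 0.425 to 0.95 m from the base axis. Payload 3.5 kg.
Tool frame: the origin (TCP) lies midway between the tips of the shut fingers; the grasp point (between the pads) lies 19 mm behind it; y points along the fingers, x is the direction in which the jaws open and shut, and the axes are right-handed (so a half turn about y gives the same grasp; the last joint's range is limited). The gripper opens to 85 mm and grips with 20 to 120 N. Pads are 22 mm wide; open, the fingers measure 114 mm over their backs; the gripper's body (76 mm by 85 mm) begins 54 mm behind the grasp point. The pads swing forward as they close: fully open they stand 13 mm farther back than shut.
Start: joints at [1.059, 0.286, 1.577, -0, 1.279, -0.15], TCP at [0.239, 0.631, 0.231] pointing down, gripper open.
Joint ranges: [-2.77, 2.77], [-0.9, 2.22], [0.21, 2.48], [-1.53, 4.67], [0.24, 2.81], [-2.84, 2.84]. Speed limits (rad/s): [2.79, 2.79, 3.14, 3.14, 3.14, 3.14].

## Interface

Orientations are given as a rotation vector (axis times angle).
In Python, from plant import bot, eyes, ticket, spot_in, silhouettes gives the robot as it stands.
- The arm moves only by the tool servo_tool, never from a script. Its argument "series" is a list that holds one entry, the list of rows, each a list of 5 numbers: the shift along the tool's x, y, z in units of 50 mm (1.0 is 50 mm), then the turn about the tool's y in degrees, then the finger opening in mm, from 0 to 85.4. In form: [[[dx, dy, dz, roll, jaw], ...]]. A call has 1 to 8 rows; each row is the pose to reach, as a shift and turn from the pose measured when the call began, along the tool's axes at that moment; what a row does not reach only later rows make up. A row lasts 1/10 s, in which the tool goes at most 50 mm and 8.59 degrees, less where a joint would pass 70% of its speed; a pose out of reach is approached as far as the arm can. A call with a gripper value outside its range is refused whole. The fingers move at their own pace and stop on an object; "newtons" is the grip in N (left out, the last holds). Time passes only in rows, so rows that repeat a pose let the fingers close. It gives the time, the measured TCP pose, the force and the opening at its end, in the units of the state.
- bot.get_obs(): the state, without advancing time (a new reading comes with each control period).
- eyes.read_camera(name): name is "scene" or "top" or "wrist"; returns a dict with "frame" (480x640x3 uint8, blue, green, red), "depth" (480x640 float32, m along the optical axis (not along the pixel's ray), 0 where there is no reading), "fx", "fy", "cx", "cy" (pixels), "k1" (the pictures are not rectified: a ray, as slopes to the right and down, at radius r is drawn at 1 + k1 r^2 times it, then the intrinsics apply), "rvec" (rotation vector, rad) and "tvec" (3), from world to camera coordinates, as OpenCV has them. Camera axes: x right, y down, z forward; pixel columns grow to the right and rows downward; lengths in m; the calibration is good to about 2 mm. A picture is of the moment at which its call begins.
- ticket.sign_off(): hands the job in, once; it reports no verdict.
Trained networks look in a picture, given as the dict that the camera call returned (one of the last four; its "shot" number tells which), for a name from the list of things; names that differ only in an ending like _2 or _b are one class to them, and where a whole thing is asked for, a point or a joint stands for the part that bears it (a point fixed in the world has none). Each returns a list of dicts, best first, with "score" (0 to 1); they miss things now and then, are a little off and sometimes report something else, mostly with a low value. They report only what shows in the picture. A call takes as long as a camera call. They do not tell look-alikes from the thing itself.
- spot_in(picture, name): "position" ([column, row] in pixels, amid what is visible of it).
- silhouettes(picture, name): "pixels" (480x640 bool, what is visible of it) and "position" ([column, row] in pixels, amid what is visible of it).
The state is a dict: "t": time; "qpos": joint angles; "joint_velocities": joint speeds; "tau": joint torques, N m; "eef_pos": TCP position; "tcp_rot": TCP orientation; "wrist_force": force on the tool from outside, world axes, zero at the start; "torque": the same for the moment, N m; "gripper_width": opening from 0.0 (shut) to 1.0 (fully open).
Only numpy, scipy, OpenCV 4.12 (cv2) and the standard library are available. Lean on these libraries where they do the work, as an engineer would, in place of code of your own. Each camera call takes 0.05 s, during which the arm holds its last target.

## Task

One of the three wooden-handled hand stamps on the table has a handle that has come loose in its joint and leans over. Where the stamp stands, rock that handle right across to the opposite side and then back again to the side it leaned to, to feel its play; then pick the stamp up and stand it wholly on the printed glass tray on the left. Leave the two stamps with firm, upright handles where they are.

Things in the scene. Friction and masses are not known exactly. Their poses are not given: they have to be found in the camera images.
- stamp_loose: Hand stamp with the leaning handle: round dark wood base 60 mm across on a rubber foot, brass collar up to 28 mm, turned wooden handle on its middle, 116 mm high in all, 0.3 to 0.5 kg. Origin: centre of the underside, z up. Handle hinged about the stamp's y axis, 26 mm above the underside, so it leans along the stamp's x; 90 mm long from the hinge, 17 mm thick at its foot, 26 mm thick from 40 to 70 mm along it, top rounded.
- loose_handle (a joint): lean of the loose handle (rad): 0 upright, positive leaning to the stamp's own +x, stops at -0.4 and +0.4. It starts at 0.22 to 0.32, moves stiffly with well under 1 N at the handle, and stays where it is left.
- stamp_firm_a: one of the two stamps with firm handles, otherwise the same: round dark wood base 60 mm across on a rubber foot, brass collar up to 28 mm, turned wooden handle on its middle, 116 mm high in all, 0.3 to 0.5 kg. Origin: centre of the underside, z up.
- stamp_firm_b: the other stamp with a firm handle, the same as stamp_firm_a.
- print_tray: flat cream glass tray with a dark brown print, alone at the left of the table, fixed; 163 mm along its own x, 190 mm along its own y, 8 mm thick, no rim. Origin: centre of its underside.
Things that resemble listed ones, but are neither listed nor needed, are in the scene too. Leave any purple look-alike of the stamp_loose alone.

How it is judged:
By the outcome, as a careful person would: the job done as asked, in the order asked, and still so for the second after the job is handed in, with the robot touching nothing.
It also fails if it takes over 45 s, if anything falls off the work surface, if the arm or the gripper's body presses on something with over 40 N, if the wrist force passes 120 N, or if a joint passes its speed limit or range.

## Working session

There is one attempt and no reset: what is moved stays moved. The work goes in short steps, Python scripts to look and compute and a tool call to move; the robot and the scene stay as the last step left them, time stands still between calls to the robot, and variables do not carry over. Pictures are saved under pics/ and viewed, and the job is handed in when it is done.

Besides the shell and the picture viewer there is one more tool, called after "Emit:" as name([rows], argument=value, ...), one row to a line, values as JSON. servo_tool: Moves the arm, as the interface text tells. Its arguments: {"type":"object","properties":{"series":{"type":"array","items":{"type":"array","items":{"type":"array","items":{"type":"number"}}}},"newtons":{"type":"number"}},"required":["series"]}

```bash
ls; mkdir -p pics; cat > h.py <<'E'
import numpy as np, cv2
from plant import bot, eyes, ticket, spot_in, silhouettes
from scipy.spatial.transform import Rotation as R
def cam(n): return eyes.read_camera(n)
def pix2world(p,u,v,d):
    K=np.array([[p['fx'],0,p['cx']],[0,p['fy'],p['cy']],[0,0,1]])
    u=np.atleast_1d(u).astype(float);v=np.atleast_1d(v).astype(float)
    pts=cv2.undistortPoints(np.stack([u,v],1)[:,None],K,np.array([p['k1'],0,0,0,0.]))[:,0]
    c=np.c_[pts,np.ones(len(pts))]*np.atleast_1d(d)[:,None]
    Rm=cv2.Rodrigues(np.array(p['rvec'],float))[0]
    return (c-np.array(p['tvec']).reshape(1,3))@Rm
def w2pix(p,X):
    K=np.array([[p['fx'],0,p['cx']],[0,p['fy'],p['cy']],[0,0,1]])
    return cv2.projectPoints(np.atleast_2d(X).astype(float),np.array(p['rvec'],float),np.array(p['tvec'],float),K,np.array([p['k1'],0,0,0,0.]))[0][:,0]
def cloud(p,mask=None):
    m=p['depth']>0
    if mask is not None: m&=mask
    v,u=np.nonzero(m)
    return pix2world(p,u,v,p['depth'][v,u]),u,v
E
python3 - <<'E'
from h import *
for n in ["scene","top"]:
    p=cam(n); cv2.imwrite(f"pics/{n}0.png",p['frame'])
    print(n,p['fx'],p['k1'],p['rvec'],p['tvec'])
    for nm in ["stamp_loose","stamp_firm_a","loose_handle","print_tray"]:
        for s in spot_in(p,nm):
            u,v=map(int,s['position']); d=p['depth'][v,u]
            print(nm,s['score'],u,v,pix2world(p,u,v,d).round(3))
print(bot.get_obs())
E
```

```text
pics
scene 534.5851486710183 0.01696427795343235 [ 1.88181293 -0.68524001  0.43207349] [-0.30383915  0.19039027  0.72856636]
stamp_loose 0.89 383 274 [[ 0.462 -0.126  0.06 ]]
stamp_loose 0.61 364 335 [[ 0.332 -0.211  0.039]]
stamp_loose 0.26 390 232 [[ 0.574 -0.04   0.079]]
stamp_firm_a 0.84 386 234 [[ 0.57  -0.034  0.074]]
stamp_firm_a 0.64 296 251 [[0.44  0.076 0.04 ]]
loose_handle 0.87 382 265 [[ 0.46  -0.125  0.077]]
loose_handle 0.7 367 311 [[ 0.333 -0.215  0.079]]
print_tray 0.87 273 226 [[0.537 0.283 0.005]]
top 461.0983842535374 0.03497637509880699 [ 2.21594042 -2.15410427  0.06178314] [0.02758655 0.45454709 0.86463944]
stamp_loose 0.87 454 302 [[ 0.344 -0.191  0.077]]
stamp_loose 0.86 402 233 [[ 0.464 -0.102  0.058]]
stamp_firm_a 0.95 358 174 [[ 0.57  -0.02   0.058]]
stamp_firm_a 0.75 299 243 [[0.438 0.081 0.107]]
stamp_firm_a 0.41 411 230 [[ 0.466 -0.111  0.098]]
loose_handle 0.78 463 305 [[ 0.342 -0.196  0.115]]
loose_handle 0.77 411 228 [[ 0.469 -0.11   0.104]]
loose_handle 0.55 300 242 [[0.439 0.079 0.113]]
print_tray 0.93 198 183 [[0.553 0.285 0.01 ]]
{'t': 0.5, 'qpos': array([ 1.05902875e+00,  2.86333729e-01,  1.57671131e+00, -2.28973128e-05,
        1.27859914e+00, -1.50017205e-01]), 'joint_velocities': array([ 0.0003639 ,  0.00090931, -0.00138258,  0.00078224, -0.00369474,
        0.00061177]), 'tau': array([-6.70941281e-04, -4.05463743e+01, -2.92554063e+01, -1.03247285e-04,
        1.23127047e-03,  5.81995305e-07]), 'eef_pos': array([0.23886908, 0.63130017, 0.23129622]), 'tcp_rot': array([-1.35894055, -0.93870478,  0.93876534]), 'wrist_force': array([ 0.23266144,  0.47616725, -0.24769523]), 'torque': array([ 0.01389647,  0.04596481, -0.00473899]), 'gripper_width': 0.9968875017248208}
```

View pics/scene0.png

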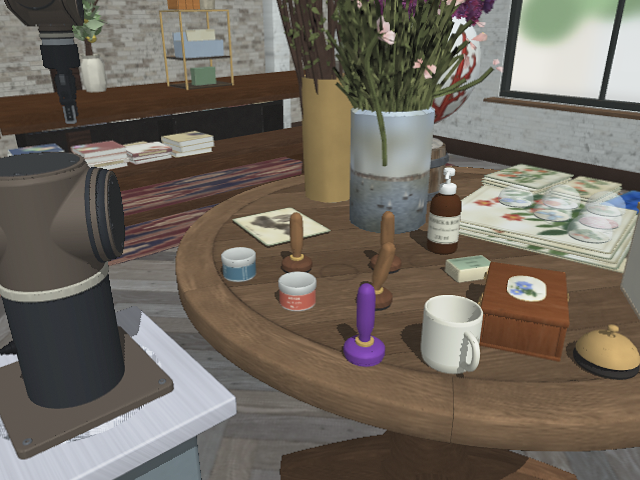

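View pics/top0.png

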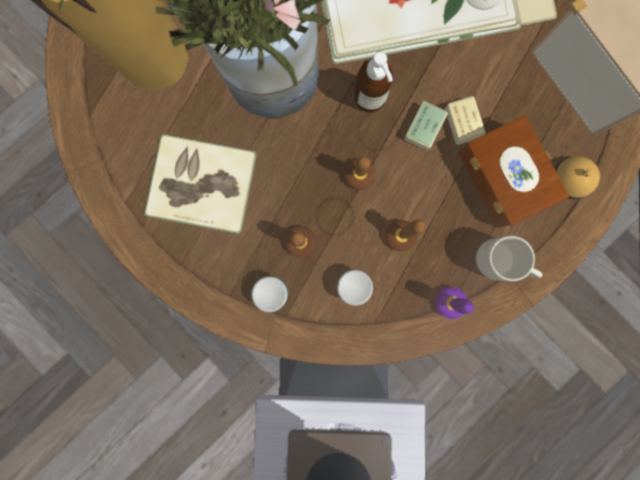

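```bash
python3 - <<'E'
from h import *
a=cv2.imread('pics/scene0.png')[180:380,230:450]
b=cv2.imread('pics/top0.png')[140:340,270:490]
cv2.imwrite('pics/crop0.png',cv2.resize(np.hstack([a,b]),(800,364),interpolation=cv2.INTER_CUBIC))
print(R.from_rotvec(bot.get_obs()['tcp_rot']).as_matrix().round(3))
E
```

```text
[[ 0.354 -0.    -0.935]
 [ 0.935 -0.     0.354]
 [-0.    -1.    -0.   ]]
```

View pics/crop0.png

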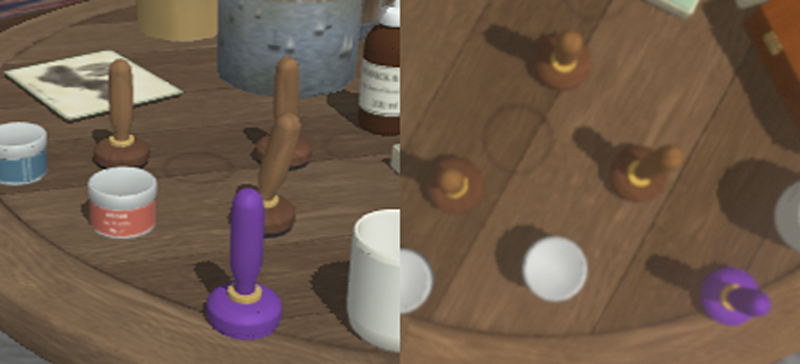

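```bash
cat > fit.py <<'E'
from h import *
from scipy.optimize import least_squares
def getcloud(c0,rad=0.07,cams=("scene","top")):
    out=[]
    for n in cams:
        p=cam(n)
        X,u,v=cloud(p)
        k=(np.hypot(X[:,0]-c0[0],X[:,1]-c0[1])<rad)&(X[:,2]>0.004)&(X[:,2]<0.16)
        out.append(X[k]); print(n,k.sum())
    return out
def fit(Xs,c0):
    # model: base cyl r=.03 z<.02ish ; handle axis from (c,0.026) radius profile
    X=np.vstack(Xs)
    b=X[(X[:,2]>0.006)&(X[:,2]<0.013)&(np.hypot(X[:,0]-c0[0],X[:,1]-c0[1])<0.05)]
    f=lambda q:np.hypot(b[:,0]-q[0],b[:,1]-q[1])-0.03
    s=least_squares(f,c0,loss='soft_l1',f_scale=0.002)
    h=X[(X[:,2]>0.045)]
    def g(q):
        c=np.array([q[0],q[1],0.026]); ax=np.array([q[2],q[3],1]);ax/=np.linalg.norm(ax)
        d=h-c; t=d@ax; r=np.linalg.norm(d-np.outer(t,ax),axis=1)
        pr=np.interp(t,[0,20e-3,40e-3,70e-3,77e-3],[8.5e-3,10e-3,13e-3,13e-3,13e-3])
        e=r-pr
        top=t>0.077
        e[top]=np.linalg.norm(d-ax*0.077,axis=1)[top]-0.013
        w=0.1*np.sqrt(len(h)/10)
        return e
    s2=least_squares(lambda q:np.r_[g(q),(q[:2]-s.x)*np.sqrt(len(h))*0.5],[*s.x,0,0],loss='soft_l1',f_scale=0.002)
    q=s2.x
    print("base",s.x.round(4),len(b),np.median(abs(s.fun)).round(4),"hinge",q[:2].round(4),"lean",np.arctan(np.hypot(*q[2:])).round(3),"az",np.arctan2(q[3],q[2]).round(3),"med",np.median(abs(g(q))).round(4))
    return s.x,q
E
python3 - <<'E'
from fit import *
for c in ([.462,-.105],[.438,.08],[.57,-.025],[.344,-.195]):
    Xs=getcloud(c); fit(Xs,c)
    for X in Xs: 
        b=X[(X[:,2]>0.006)&(X[:,2]<0.02)]; print(b.mean(0).round(3), X[:,2].max().round(3), X[X[:,2]>.1].mean(0).round(3))
p=cam('top')
best=silhouettes(p,'print_tray')[0]
X,u,v=cloud(p,best['pixels']);print(best['score'],X.mean(0), np.median(X[:,2]))
r=cv2.minAreaRect(X[:,:2].astype(np.float32));print(r)
E
```

```text
scene 969
top 1002
base [ 0.4637 -0.108 ] 73 0.0004 hinge [ 0.4634 -0.1084] lean 0.235 az -0.897 med 0.0009
[ 0.461 -0.132  0.015] 0.113 [ 0.47  -0.128  0.106]
[ 0.458 -0.098  0.017] 0.117 [ 0.473 -0.12   0.11 ]
scene 979
top 864
base [0.4475 0.0834] 102 0.0008 hinge [0.4474 0.082 ] lean 0.03 az 1.569 med 0.001
[0.436 0.069 0.014] 0.116 [0.443 0.078 0.108]
[0.446 0.084 0.018] 0.12 [0.446 0.083 0.112]
scene 604
top 886
base [ 0.5813 -0.0263] 60 0.0007 hinge [ 0.581  -0.0264] lean 0.007 az 1.647 med 0.0009
[ 0.575 -0.039  0.015] 0.116 [ 0.576 -0.031  0.108]
[ 0.571 -0.021  0.017] 0.12 [ 0.578 -0.024  0.112]
scene 1865
top 1008
base [ 0.3401 -0.2046] 204 0.0007 hinge [ 0.3397 -0.2058] lean 0.024 az 1.522 med 0.0009
[ 0.327 -0.218  0.015] 0.116 [ 0.335 -0.21   0.108]
[ 0.341 -0.193  0.017] 0.121 [ 0.339 -0.2    0.112]
0.91 [0.55305346 0.28067658 0.00864756] 0.008679372251057575
((0.5544988512992859, 0.2830241620540619), (0.19530649483203888, 0.16537967324256897), 81.08667755126953)
```

The things that could be taken for the target, by scene pixel:
- (296,251): upright wooden stamp.
- (386,234): upright wooden stamp.
- (383,274): leaning wooden stamp.
- (364,335): purple look-alike.

The crop shows that only the wooden one at scene (383,274), top (402,233), leans. It leans toward az ≈ -0.92 rad. The tray is at top (198,183).

```bash
cat >> h.py <<'E'
def plan(target,az=None):
    o=bot.get_obs(); M=R.from_rotvec(o['tcp_rot']).as_matrix()
    s=M.T@(np.array(target)-o['eef_pos'])/0.05
    a0=np.arctan2(M[1,0],M[0,0]); 
    roll=0 if az is None else -np.degrees((az-a0+np.pi)%(2*np.pi)-np.pi)
    print('shift',s.round(2),'roll',round(roll,1),'now',o['eef_pos'].round(4),'az',a0.round(3),'t',round(o['t'],2),'F',o['wrist_force'].round(1),'tilt',M[2].round(3),'q',o['qpos'].round(2))
U=np.array([np.cos(-.92),np.sin(-.92)]);H=np.array([.4635,-.108])
def st(s,z): return [*(H+U*s),z]
E
python3 - <<'E'
from h import *
plan([.42,.3,.23]); plan(st(.017,.2),-.92)
E
```

```text
shift [-4.91  0.03 -5.73] roll 0 now [0.2389 0.6313 0.2313] az 1.209 t 1.0 F [-0.   0.2  0.5] tilt [ 0. -1.  0.] q [ 1.06  0.29  1.58  0.    1.28 -0.15]
shift [-12.42   0.63  -9.72] roll 122.0 now [0.2389 0.6313 0.2313] az 1.209 t 1.0 F [-0.   0.2  0.5] tilt [ 0. -1.  0.] q [ 1.06  0.29  1.58  0.    1.28 -0.15]
```

Emit:
servo_tool([
  [[-0.6,0,-0.7,8,66],[-1.2,0,-1.4,16,66],[-1.8,0,-2.1,24,66],[-2.4,0,-2.8,32,66],[-3.0,0,-3.5,40,66],[-3.6,0,-4.2,48,66],[-4.2,0,-4.9,56,66],[-4.9,0,-5.7,62,66]],
], newtons=40)

```text
t: 1.8
eef_pos: [0.4178, 0.3026, 0.2317]
tcp_rot: [-1.568, -0.097, 0.096]
wrist_force: [1.7, 0.4, -1.2]
gripper_width: 0.773
```

```bash
python3 - <<'E'
from h import *
plan(st(.017,.2),-.92)
E
```

```text
shift [ 0.07  0.63 -8.56] roll 59.7 now [0.4178 0.3026 0.2317] az 0.123 t 1.8 F [ 1.7  0.4 -1.2] tilt [ 0.001 -1.     0.   ] q [ 0.43 -0.07  1.96  0.    1.25  0.31]
```

Emit:
servo_tool([
  [[0,0,-0.8,7.5,66],[0,0,-1.7,15,66],[0,0,-2.6,22.5,66],[0,0,-3.5,30,66],[0,0,-4.4,37.5,66],[0,0.1,-5.3,45,66],[0,0.2,-6.2,52.5,66],[0.05,0.3,-7.1,59.7,66]],
])

```text
t: 2.6
eef_pos: [0.4636, -0.0513, 0.2169]
tcp_rot: [-1.446, 0.72, -0.723]
wrist_force: [0.8, 0.4, -0.1]
gripper_width: 0.777
```

```bash
python3 - <<'E'
from h import *
plan(st(.017,.15),-.92)
p=cam('wrist');cv2.imwrite('pics/w1.png',p['frame'])
E
```

```text
shift [ 1.24  1.34 -0.69] roll -0.3 now [ 0.4636 -0.0513  0.2169] az -0.925 t 2.6 F [ 0.8  0.4 -0.1] tilt [ 0.001 -1.     0.002] q [-0.33 -0.18  2.09  0.    1.23  0.6 ]
```

View pics/w1.png

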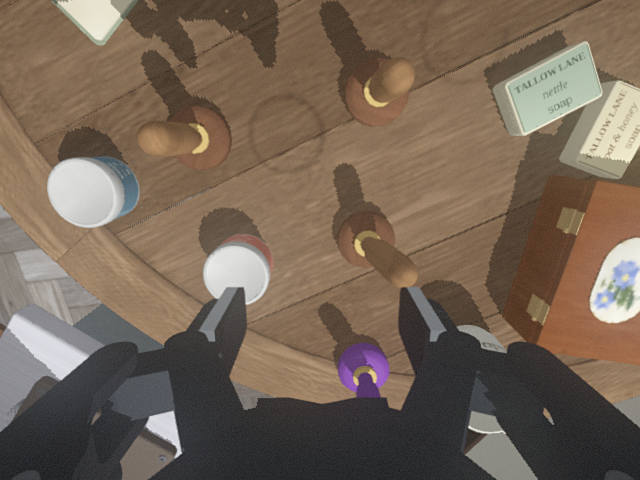

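The wrist view shows the leaning stamp's base at (367,240) and its top at (400,270). The fingers show at (230,320) and (420,320), with nothing in the way. Next I straddle the handle.

Emit:
servo_tool([
  [[0.6,0.3,-0.35,0,66],[1.24,0.6,-0.69,0,66],[1.24,1.0,-0.69,0,66],[1.24,1.34,-0.69,0,66],[1.24,1.34,-0.69,0,66]],
])

```text
t: 3.15
eef_pos: [0.472, -0.1269, 0.1469]
tcp_rot: [-1.449, 0.73, -0.727]
wrist_force: [-0.4, 1.1, -0.7]
gripper_width: 0.772
```

```bash
python3 - <<'E'
from fit import *
plan(st(.017,.063),-.92)
p=cam('wrist');cv2.imwrite('pics/w2.png',p['frame'])
X,u,v=cloud(p);k=(np.hypot(X[:,0]-.4635,X[:,1]+.108)<.06)&(X[:,2]>.005)&(X[:,2]<.12)
fit([X[k]],[.4635,-.108])
b=X[k]; print(b[b[:,2]>.1].mean(0))
p=cam('scene');cv2.imwrite('pics/s2.png',p['frame'][130:370,250:570])
E
```

```text
shift [-0.06  1.68  0.1 ] roll -0.8 now [ 0.472  -0.1269  0.1469] az -0.933 t 3.15 F [-0.4  1.1 -0.7] tilt [-0.    -1.    -0.004] q [-0.47 -0.04  2.1  -0.    1.08  0.47]
base [ 0.4652 -0.1079] 53 0.0001 hinge [ 0.4655 -0.1077] lean 0.239 az -1.011 med 0.0004
[ 0.47754097 -0.12074722  0.1096004 ]
```

View pics/w2.png

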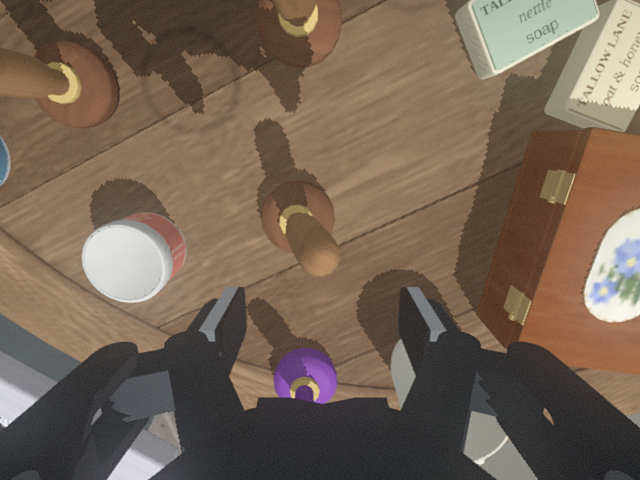

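View pics/s2.png

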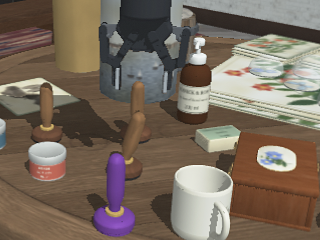

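The wrist view shows the handle top at (318,262), centred between the fingers. I lower now.

Emit:
servo_tool([
  [[0,0.5,0.1,0,66],[0,1.0,0.1,0,66],[0,1.4,0.1,0,66],[0,1.68,0.1,0,66],[0,1.68,0.1,0,66]],
])

```text
t: 3.75
eef_pos: [0.4773, -0.1241, 0.0649]
tcp_rot: [-1.449, 0.726, -0.728]
wrist_force: [0.1, 1.2, 0.1]
gripper_width: 0.774
```

```bash
python3 - <<'E'
from fit import *
plan(st(-.037,.063),-.92)
p=cam('wrist');cv2.imwrite('pics/w3.png',p['frame'])
p=cam('scene');cv2.imwrite('pics/s3.png',cv2.resize(p['frame'][150:350,280:500],None,fx=3,fy=3))
E
```

```text
shift [-1.16  0.03 -0.04] roll -0.7 now [ 0.4773 -0.1241  0.0649] az -0.932 t 3.75 F [0.1 1.2 0.1] tilt [ 0.002 -1.    -0.002] q [-0.46  0.1   2.13 -0.    0.91  0.48]
```

View pics/w3.png

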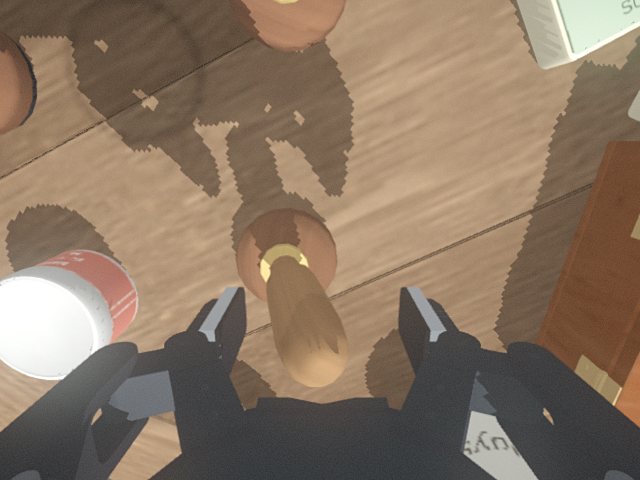

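View pics/s3.png

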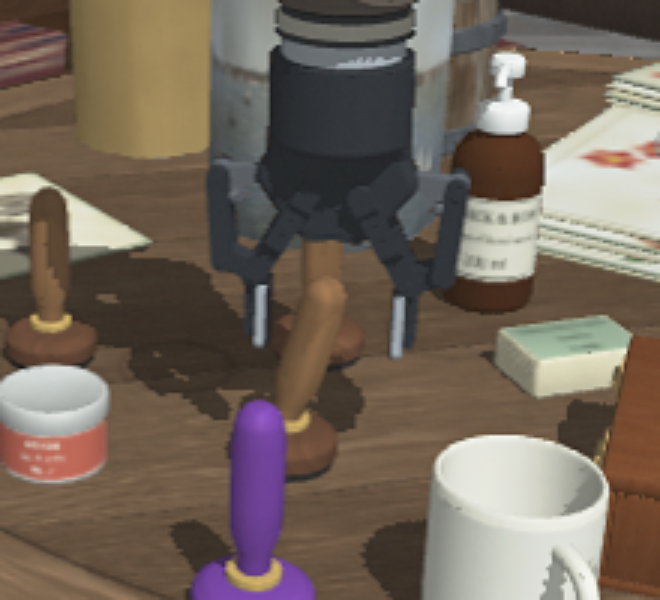

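Emit:
servo_tool([
  [[-0.2,0.03,-0.04,0,66],[-0.35,0.03,-0.04,0,66],[-0.5,0.03,-0.04,0,66],[-0.65,0.03,-0.04,0,66],[-0.8,0.03,-0.04,0,66],[-0.92,0.03,-0.04,0,66],[-1.04,0.03,-0.04,0,66],[-1.04,0.03,-0.04,0,66]],
])

```text
t: 4.65
eef_pos: [0.4456, -0.0836, 0.0648]
tcp_rot: [-1.449, 0.723, -0.73]
wrist_force: [-0.2, 0.1, 0.5]
gripper_width: 0.769
```

```bash
python3 - <<'E'
from fit import *
plan(st(-.037,.063),-.92)
p=cam('wrist');cv2.imwrite('pics/w4.png',p['frame'])
X,u,v=cloud(p);k=(np.hypot(X[:,0]-.4635,X[:,1]+.108)<.06)&(X[:,2]>.005)&(X[:,2]<.12)
print(k.sum())
p=cam('scene');cv2.imwrite('pics/s4.png',cv2.resize(p['frame'][150:350,280:500],None,fx=3,fy=3))
E
```

```text
shift [-0.13  0.04 -0.01] roll -0.6 now [ 0.4456 -0.0836  0.0648] az -0.931 t 4.65 F [-0.2  0.1  0.5] tilt [ 0.005 -1.    -0.001] q [-0.41  0.01  2.23 -0.    0.9   0.53]
16351
```

View pics/w4.png

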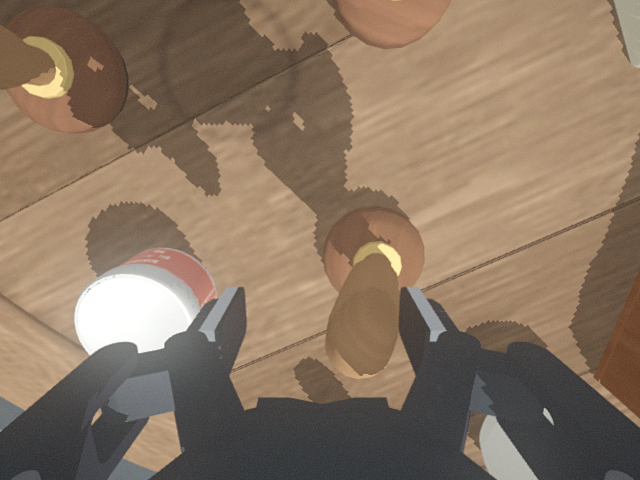

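View pics/s4.png

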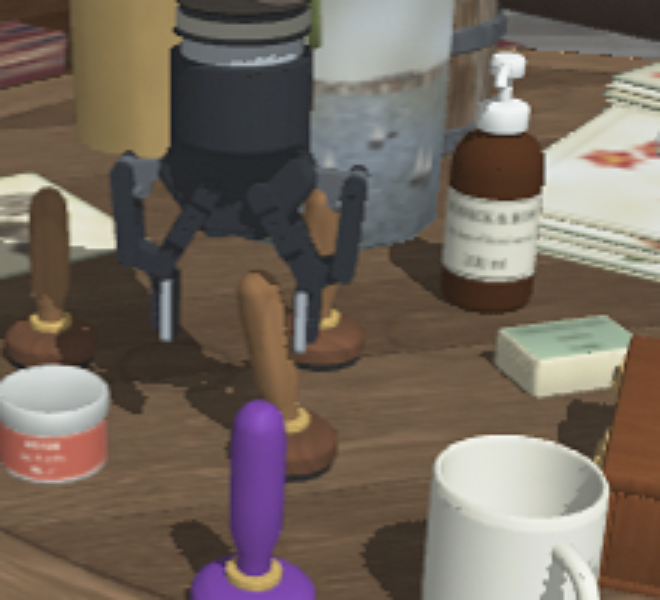

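The handle has crossed to the other side. It shows in the scene crop at (262,290) and the base hasn't moved. Next I measure the lean.

```bash
cat >> fit.py <<'E'
def leanfit(X,hin,T,u2=None,half=.028):
    U3=np.array([*U,0]); o=bot.get_obs()
    k=(np.hypot(X[:,0]-hin[0],X[:,1]-hin[1])<.06)&(X[:,2]>.04)&(X[:,2]<.125)
    if half: k&=abs((X-o['eef_pos'])@U3)<half
    h=X[k]
    def g(q):
        c=np.array([hin[0]+q[2],hin[1]+q[3],.026]); ax=U3*np.sin(q[0])+np.array([0,0,np.cos(q[0])])+np.array([-U[1],U[0],0])*q[1]; ax/=np.linalg.norm(ax)
        d=h-c; t=d@ax; r=np.linalg.norm(d-np.outer(t,ax),axis=1)
        e=r-np.interp(t,[0,.02,.04],[.0085,.010,.013]); top=t>.077
        e[top]=np.linalg.norm(d-ax*.077,axis=1)[top]-.013
        return e
    s=least_squares(lambda q:np.r_[g(q),q[2:]*np.sqrt(len(h))*.5],[0,0,0,0],loss='soft_l1',f_scale=.002)
    print(T,len(h),'lean',s.x[0].round(3),'side',s.x[1].round(3),'dh',s.x[2:].round(4),'med',np.median(abs(g(s.x))).round(4))
E
python3 - <<'E'
from fit import *
for n in('wrist','scene','top'):
    p=cam(n);X,u,v=cloud(p);leanfit(X,[.4645,-.108],n)
E
```

```text
wrist 6495 lean -0.223 side -0.005 dh [0.0006 0.0015] med 0.0004
scene 516 lean -0.234 side 0.042 dh [-0.0014 -0.0007] med 0.0008
top 0 lean 0.0 side 0.0 dh [0. 0.] med nan
  return _methods._mean(a, axis=axis, dtype=dtype,
  ret = ret.dtype.type(ret / rcount)
```

Emit:
servo_tool([
  [[-0.05,0.03,0,0,66],[-0.1,0.03,0,0,66],[-0.15,0.03,0,0,66],[-0.15,0.03,0,0,66]],
])

```text
t: 5.3
eef_pos: [0.4415, -0.0781, 0.0633]
tcp_rot: [-1.449, 0.724, -0.731]
wrist_force: [0.1, -0.3, -0.5]
gripper_width: 0.774
```

```bash
python3 - <<'E'
from fit import *
plan(st(-.037,.063),-.92)
for n in('wrist','scene'):
    p=cam(n);X,u,v=cloud(p);leanfit(X,[.4645,-.108],n)
E
```

```text
shift [ 0.    0.01 -0.01] roll -0.7 now [ 0.4415 -0.0781  0.0633] az -0.932 t 5.3 F [ 0.1 -0.3 -0.5] tilt [ 0.005 -1.    -0.001] q [-0.4  -0.    2.24 -0.    0.9   0.53]
wrist 6299 lean -0.386 side 0.012 dh [0.0004 0.0011] med 0.0004
scene 487 lean -0.407 side 0.046 dh [-0.0007 -0.001 ] med 0.0007
```

Emit:
servo_tool([
  [[0.3,0.01,0,0,66],[0.5,0.01,0,0,66],[0.7,0.01,0,0,66],[0.85,0.01,0,0,66],[1.0,0.01,0,0,66],[1.15,0.01,0,0,66],[1.3,0.01,0,0,66],[1.4,0.01,0,0,66]],
])

```text
t: 6.2
eef_pos: [0.4837, -0.1351, 0.0633]
tcp_rot: [-1.449, 0.724, -0.731]
wrist_force: [-0.2, 0.2, 1.0]
gripper_width: 0.773
```

```bash
python3 - <<'E'
from fit import *
plan(st(.037,.063),-.92)
for n in('wrist','scene'):
    p=cam(n);X,u,v=cloud(p);leanfit(X,[.4645,-.108],n)
    if n=='scene':cv2.imwrite('pics/s5.png',cv2.resize(p['frame'][150:350,280:500],None,fx=3,fy=3))
E
```

```text
shift [0.06 0.01 0.01] roll -0.7 now [ 0.4837 -0.1351  0.0633] az -0.932 t 6.2 F [-0.2  0.2  1. ] tilt [ 0.006 -1.    -0.001] q [-0.47  0.12  2.11 -0.    0.91  0.46]
wrist 6860 lean 0.291 side -0.038 dh [0.002 0.   ] med 0.0003
scene 535 lean 0.332 side 0.007 dh [-0.0012 -0.0008] med 0.0009
```

View pics/s5.png

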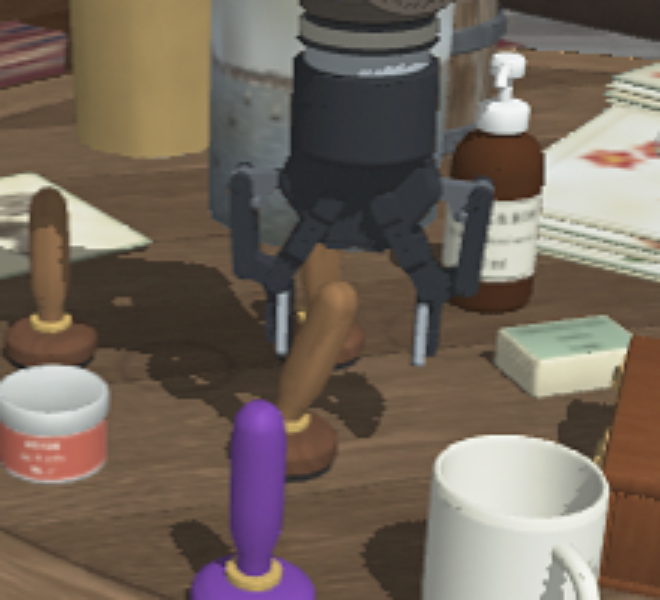

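Emit:
servo_tool([
  [[0.03,0,0,0,66],[0.07,0,0,0,66],[0.07,0,0,0,66],[-0.1,0,0,0,70],[-0.26,0,0,0,74],[-0.26,0,0,0,74]],
])

```text
t: 6.9
eef_pos: [0.475, -0.1234, 0.0629]
tcp_rot: [-1.449, 0.724, -0.73]
wrist_force: [0.8, -0.3, -0.3]
gripper_width: 0.871
```

```bash
python3 - <<'E'
from fit import *
plan(st(.021,.056),.62)
for n in('wrist','scene'):
    p=cam(n);X,u,v=cloud(p);leanfit(X,[.4645,-.108],n)
E
```

```text
shift [0.04 0.14 0.  ] roll -88.9 now [ 0.475  -0.1234  0.0629] az -0.931 t 6.9 F [ 0.8 -0.3 -0.3] tilt [ 0.005 -1.    -0.001] q [-0.46  0.09  2.14 -0.    0.9   0.47]
wrist 7895 lean 0.388 side -0.044 dh [0.0016 0.0007] med 0.0004
scene 621 lean 0.406 side 0.001 dh [-0.0016 -0.0004] med 0.0008
```

Emit:
servo_tool([
  [[0.1,0,0,-8,74],[0.1,0,0,-16,74],[0.1,0,0,-24,74],[0.1,0,0,-32,74],[0.1,0,0,-40,74],[0.1,0,0,-48,74],[0.1,0,0,-56,74],[0.1,0,0,-64,74]],
])

```text
t: 7.8
eef_pos: [0.4791, -0.1285, 0.0635]
tcp_rot: [-1.572, -0.153, 0.147]
wrist_force: [-0.4, 0.3, -0.5]
gripper_width: 0.866
```

Emit:
servo_tool([
  [[0,0,0,-8,74],[0,0.05,0,-16,74],[0,0.1,0,-25,74],[0,0.15,0,-25,74],[0,0.15,0,-25,74]],
])

```text
t: 8.3
eef_pos: [0.479, -0.1284, 0.0557]
tcp_rot: [-1.521, -0.491, 0.488]
wrist_force: [0.6, -0.2, 0.3]
gripper_width: 0.869
```

```bash
python3 - <<'E'
from fit import *
plan(st(.025,.056),.62)
for n in('wrist','scene'):
    p=cam(n);X,u,v=cloud(p);leanfit(X,[.4645,-.108],n,half=None)
    if n=='wrist':cv2.imwrite('pics/w6.png',p['frame'])
    else:cv2.imwrite('pics/s6.png',cv2.resize(p['frame'][150:350,280:500],None,fx=3,fy=3))
E
```

```text
shift [ 0.   -0.01  0.01] roll 0.2 now [ 0.479  -0.1284  0.0557] az 0.624 t 8.3 F [ 0.6 -0.2  0.3] tilt [-0.    -1.    -0.006] q [-0.47  0.12  2.13 -0.    0.89 -1.09]
wrist 25374 lean 0.184 side 0.183 dh [-0.0007 -0.0126] med 0.0227
scene 506 lean 0.404 side -0.422 dh [-0.0084 -0.0038] med 0.0045
```

View pics/w6.png

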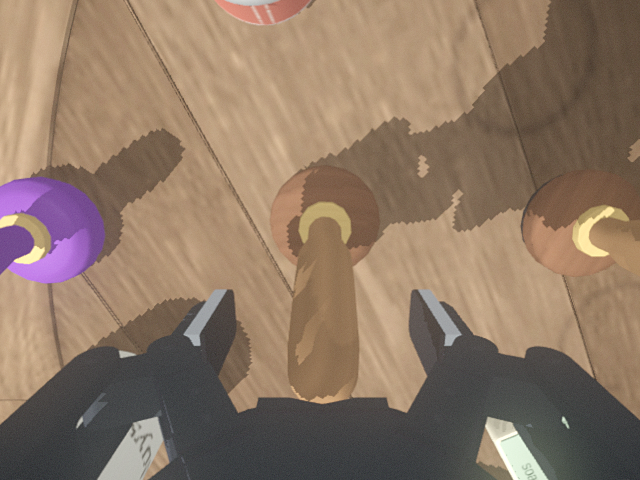

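View pics/s6.png

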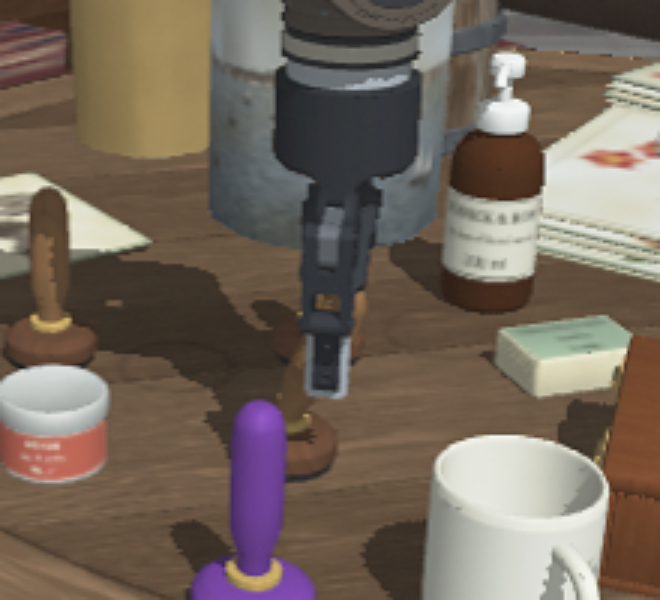

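Wrist view: the handle is centred between the pads (x ≈ 322). I close now.

Emit:
servo_tool([
  [[0,0,0,0,50],[0,0,0,0,30],[0,0,0,0,15],[0,0,0,0,15],[0,0,0,0,15],[0,0,0,0,15]],
], newtons=70)

```text
t: 9.0
eef_pos: [0.4796, -0.1285, 0.0563]
tcp_rot: [-1.522, -0.492, 0.487]
wrist_force: [1.0, 0.1, 0.5]
gripper_width: 0.283
```

Emit:
servo_tool([
  [[0,-0.1,0,0,15],[0,-0.3,0,0,15],[0,-0.5,0,0,15],[0,-0.5,0,0,15]],
])

```text
t: 9.4
eef_pos: [0.4805, -0.129, 0.0832]
tcp_rot: [-1.524, -0.494, 0.486]
wrist_force: [0.9, -0.1, -3.8]
gripper_width: 0.277
```

```bash
python3 - <<'E'
from fit import *
plan([.55,.25,.19])
p=cam('wrist');cv2.imwrite('pics/w7.png',p['frame'])
p=cam('scene');cv2.imwrite('pics/s7.png',cv2.resize(p['frame'][150:350,280:500],None,fx=3,fy=3))
E
```

```text
shift [ 5.57 -2.18  5.31] roll 0 now [ 0.4805 -0.129   0.0832] az 0.625 t 9.4 F [ 0.9 -0.1 -3.8] tilt [ 0.002 -1.    -0.011] q [-0.46  0.07  2.12 -0.    0.94 -1.09]
```

View pics/w7.png

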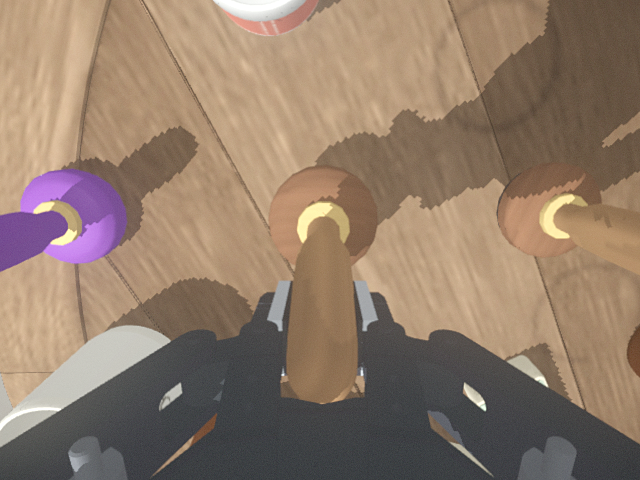

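View pics/s7.png

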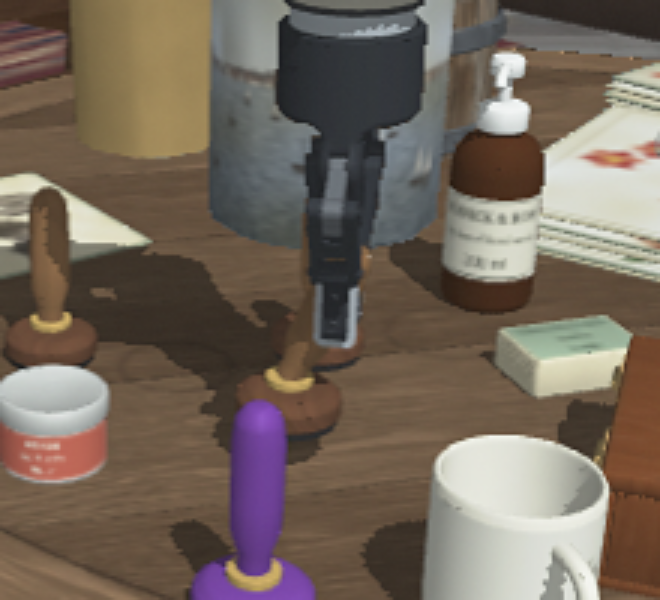

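Emit:
servo_tool([
  [[0,-0.4,0,0,15],[0,-1.0,0,0,15],[0,-1.6,0,0,15],[0,-2.2,0,0,15],[0,-2.5,0,0,15],[0,-2.6,0,0,15]],
])

```text
t: 10.1
eef_pos: [0.4796, -0.1281, 0.2134]
tcp_rot: [-1.525, -0.495, 0.485]
wrist_force: [0.5, -0.0, -4.0]
gripper_width: 0.279
```

```bash
python3 - <<'E'
from fit import *
plan([.568,.2616,.21])
E
```

```text
shift [5.99 0.02 5.29] roll 0 now [ 0.4796 -0.1281  0.2134] az 0.625 t 10.1 F [ 0.5 -0.  -4. ] tilt [ 0.002 -1.    -0.011] q [-0.46 -0.1   2.03 -0.    1.2  -1.09]
```

Emit:
servo_tool([
  [[0.25,0,0.22,0,15],[0.6,0,0.53,0,15],[1.0,0,0.88,0,15],[1.4,0,1.24,0,15],[1.8,0,1.59,0,15],[2.2,0,1.94,0,15],[2.6,0,2.3,0,15],[3.0,0,2.65,0,15]],
])

```text
t: 10.9
eef_pos: [0.5226, 0.0682, 0.2097]
tcp_rot: [-1.523, -0.491, 0.489]
wrist_force: [0.4, 0.2, -4.9]
gripper_width: 0.283
```

Emit:
servo_tool([
  [[0.4,0,0.35,0,15],[0.8,0,0.7,0,15],[1.2,0,1.06,0,15],[1.6,0,1.41,0,15],[2.0,0,1.76,0,15],[2.4,0,2.12,0,15],[2.8,0,2.47,0,15],[3.0,0,2.65,0,15]],
])

```text
t: 11.7
eef_pos: [0.5657, 0.2649, 0.2055]
tcp_rot: [-1.523, -0.489, 0.493]
wrist_force: [0.5, -0.6, -4.7]
gripper_width: 0.283
```

```bash
python3 - <<'E'
from fit import *
plan([.568,.2616,.066])
p=cam('wrist');cv2.imwrite('pics/w8.png',p['frame'])
p=cam('scene');cv2.imwrite('pics/s8.png',cv2.resize(p['frame'][80:280,180:400],None,fx=3,fy=3))
o=bot.get_obs()['eef_pos']
X,u,v=cloud(p);k=(np.hypot(X[:,0]-o[0]+.0145,X[:,1]-o[1]-.0204)<.045)&(X[:,2]>.1)&(X[:,2]<.18)
Y=X[k]; print(Y.shape, np.percentile(Y[:,2],[1,5,50]))
np.save('b.npy',Y)
E
```

```text
shift [ 0.01  2.79 -0.06] roll 0 now [0.5657 0.2649 0.2055] az 0.626 t 11.7 F [ 0.5 -0.6 -4.7] tilt [-0.005 -1.    -0.007] q [ 0.28  0.2   1.73 -0.01  1.22 -0.34]
(372, 3) [0.14847594 0.14972128 0.16389685]
```

View pics/w8.png

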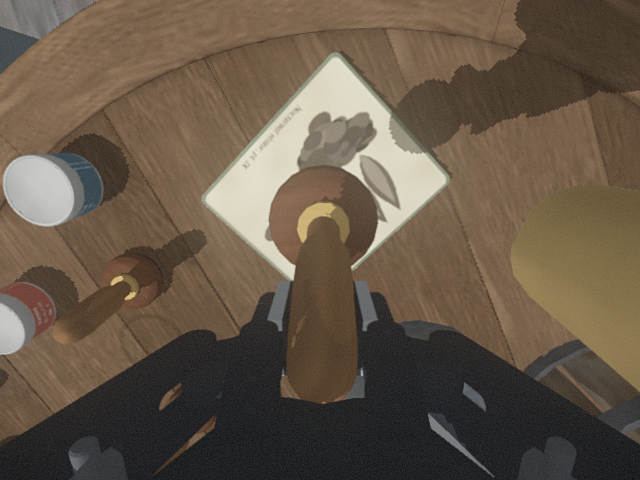

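View pics/s8.png

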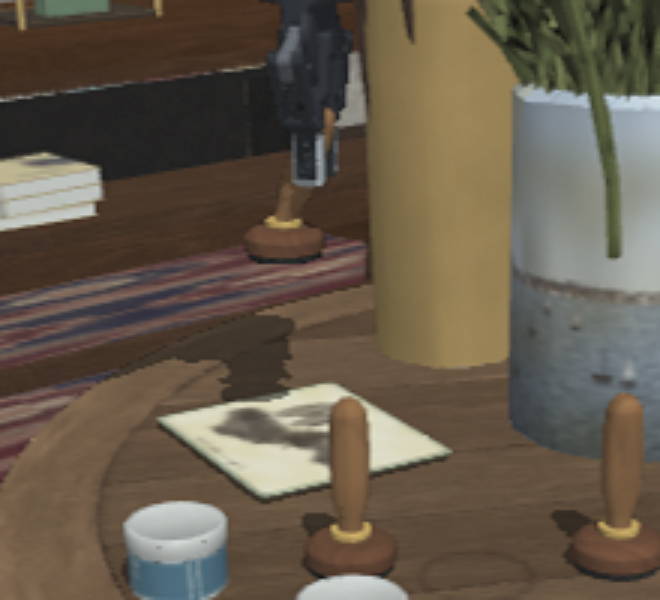

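The base hangs level at about z = 0.149, over the tray. I lower it.

Emit:
servo_tool([
  [[0,0.4,-0.03,0,15],[0,0.9,-0.06,0,15],[0,1.4,-0.06,0,15],[0,1.9,-0.06,0,15],[0,2.3,-0.06,0,15],[0,2.55,-0.06,0,15],[0,2.7,-0.06,0,15],[0,2.7,-0.06,0,15]],
])

```text
t: 12.6
eef_pos: [0.5672, 0.26, 0.0702]
tcp_rot: [-1.523, -0.488, 0.495]
wrist_force: [0.1, -0.6, -4.2]
gripper_width: 0.285
```

```bash
python3 - <<'E'
from fit import *
plan([.568,.2616,.064])
p=cam('scene');cv2.imwrite('pics/s9.png',cv2.resize(p['frame'][140:280,200:370],None,fx=4,fy=4))
E
```

```text
shift [0.03 0.12 0.02] roll 0 now [0.5672 0.26   0.0702] az 0.627 t 12.6 F [ 0.1 -0.6 -4.2] tilt [-0.007 -1.    -0.007] q [ 0.27  0.35  1.81 -0.01  0.98 -0.35]
```

View pics/s9.png

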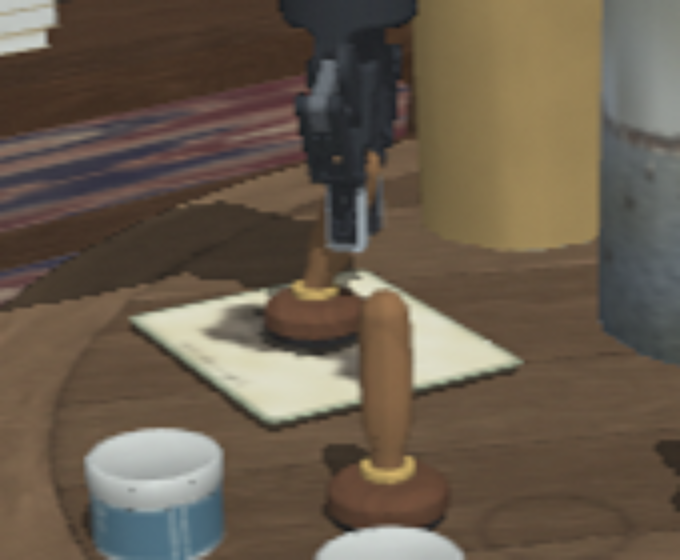

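Emit:
servo_tool([
  [[0,0.04,0,0,15],[0,0.07,0,0,15],[0,0.1,0,0,15],[0,0.1,0,0,15]],
])

```text
t: 13.05
eef_pos: [0.5679, 0.2604, 0.0665]
tcp_rot: [-1.523, -0.49, 0.493]
wrist_force: [-0.1, 0.6, -4.3]
gripper_width: 0.281
```

```bash
python3 - <<'E'
from fit import *
plan([.568,.2616,.064])
E
```

```text
shift [0.02 0.05 0.02] roll 0 now [0.5679 0.2604 0.0665] az 0.627 t 13.05 F [-0.1  0.6 -4.3] tilt [-0.004 -1.    -0.008] q [ 0.27  0.36  1.81 -0.01  0.97 -0.35]
```

Emit:
servo_tool([
  [[0,0.03,0,0,15],[0,0.05,0,0,15],[0,0.05,0,0,15]],
])

```text
t: 13.35
eef_pos: [0.5681, 0.2605, 0.0646]
tcp_rot: [-1.523, -0.49, 0.493]
wrist_force: [-1.9, -0.5, -1.7]
gripper_width: 0.282
```

```bash
python3 - <<'E'
from fit import *
plan([.568,.2616,.064])
E
```

```text
shift [0.01 0.01 0.02] roll 0 now [0.5681 0.2605 0.0646] az 0.627 t 13.35 F [-1.9 -0.5 -1.7] tilt [-0.004 -1.    -0.008] q [ 0.27  0.36  1.81 -0.01  0.97 -0.35]
```

Emit:
servo_tool([
  [[0,0.02,0,0,15],[0,0.02,0,0,15],[0,0.02,0,0,32],[0,0.02,0,0,40],[0,0.02,0,0,55],[0,0.02,0,0,75],[0,0.02,0,0,75]],
])

```text
t: 14.05
eef_pos: [0.5683, 0.2606, 0.0636]
tcp_rot: [-1.523, -0.491, 0.492]
wrist_force: [-0.3, -0.4, 0.4]
gripper_width: 0.872
```

Emit:
servo_tool([
  [[0,-0.3,0,0,75],[0,-0.9,0,0,75],[0,-1.6,0,0,75],[0,-2.4,0,0,75],[0,-3.0,0,0,75],[0,-3.0,0,0,75]],
])

```text
t: 14.65
eef_pos: [0.5713, 0.2629, 0.2219]
tcp_rot: [-1.524, -0.501, 0.482]
wrist_force: [0.4, 0.1, -0.4]
gripper_width: 0.884
```

```bash
python3 - <<'E'
from fit import *
plan([.568,.2616,.064])
for n in("wrist","top","scene"):
    p=cam(n); f=p['frame']
    cv2.imwrite(f'pics/{n}10.png',f)
    X,u,v=cloud(p); k=(np.hypot(X[:,0]-.5535,X[:,1]-.282)<.05)&(X[:,2]>.013)&(X[:,2]<.021)
    b=X[k]
    if len(b)>10:
        s=least_squares(lambda q:np.hypot(b[:,0]-q[0],b[:,1]-q[1])-.03,[.553,.282],loss='soft_l1',f_scale=.002);print(n,len(b),s.x)
    Xh=X.copy();Xh[:,2]-=.008
    leanfit(Xh,[.5535,.282],n,half=None)
    if n!='wrist':
        for c in ([.4475,.083],[.581,-.026],[.34,-.2046]):
            k=(np.hypot(X[:,0]-c[0],X[:,1]-c[1])<.05)&(X[:,2]>.005)&(X[:,2]<.013); b=X[k]
            s=least_squares(lambda q:np.hypot(b[:,0]-q[0],b[:,1]-q[1])-.03,c,loss='soft_l1',f_scale=.002);print(n,c,len(b),s.x.round(4))
E
```

```text
shift [-0.1   3.16  0.06] roll 0 now [0.5713 0.2629 0.2219] az 0.627 t 14.65 F [ 0.4  0.1 -0.4] tilt [ 0.009 -1.    -0.012] q [ 0.27  0.19  1.71 -0.01  1.23 -0.35]
wrist 1839 lean 0.402 side -0.024 dh [ 0.     -0.0001] med 0.0004
top 26 [0.5530956 0.2821394]
top 284 lean 0.367 side -0.023 dh [-0.0003 -0.0001] med 0.0006
top [0.4475, 0.083] 9 [0.4539 0.0798]
top [0.581, -0.026] 22 [ 0.5808 -0.0263]
top [0.34, -0.2046] 31 [ 0.3387 -0.2037]
scene 75 [0.55266861 0.28008397]
scene 332 lean 0.412 side 0.002 dh [-0.0017 -0.0021] med 0.0013
scene [0.4475, 0.083] 110 [0.4477 0.0837]
scene [0.581, -0.026] 120 [ 0.5812 -0.0264]
scene [0.34, -0.2046] 191 [ 0.3401 -0.2047]
```

View pics/wrist10.png

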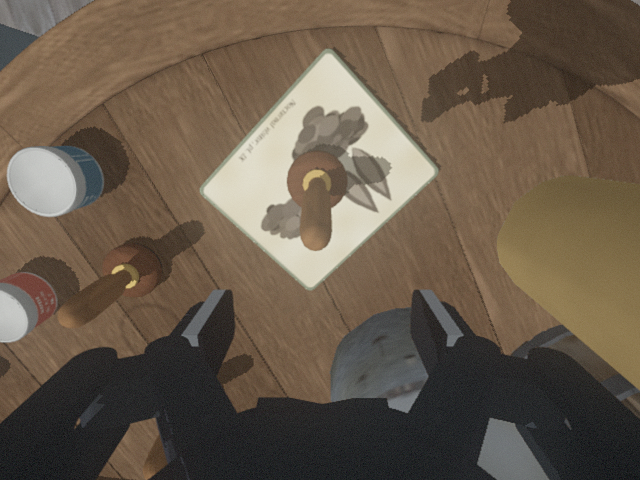

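View pics/scene10.png

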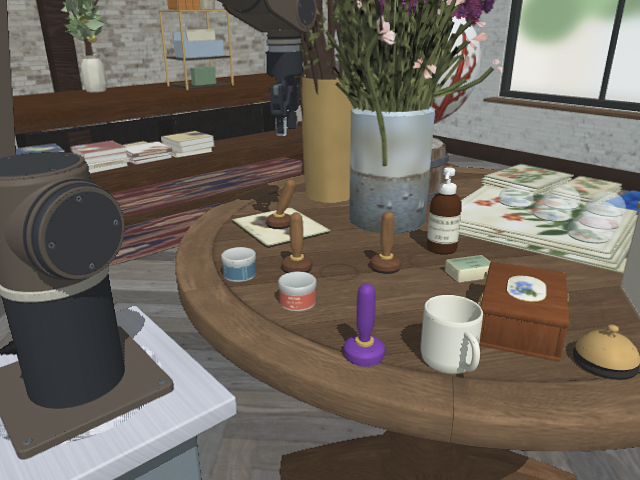

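The stamp stands at the middle of the tray (wrist (315,180), scene (282,215)), still leaning to its original side. The other stamps haven't moved and the gripper is clear, so I'm handing in.

```bash
python3 -c "
from plant import ticket
print(ticket.sign_off())"
```

```text
the job is handed in; nothing more can be done
None
```

The job is done and handed in at about 15 s of the 45 s allowed. I picked the leaning wooden stamp at scene pixel (383,274).

- **Rocking:** Where it stood, I pushed the handle from about +0.25 rad across to about -0.39. I then pushed it back to about +0.39, the side it first leaned to. The base showed no visible shift.
- **Placing:** I gripped the handle, lifted the stamp and set it on the tray. The last check put its base at (0.553, 0.281), within about 3 mm of the tray's centre, standing with the handle still at about +0.4. The gripper was about 0.16 m up and clear.
- **Other stamps:** The scene camera showed the two firm stamps and the purple one within 1 mm of where they began.

**Disagreements:** The cameras disagreed on the final lean: 0.37 from the top, 0.40 from the wrist and 0.41 from the scene. The top camera's fit for one firm stamp was about 7 mm off, but it used only 9 points. The scene camera, with 110 points, showed that stamp unmoved, so I trusted that.

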